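Start the crank bolt of a saw-bar filing vise and hold it

ROBOT

A 6-joint arm with a two-finger parallel gripper is mounted at the origin on the work surface. World frame = base frame: x ahead of the robot, y to its left, z up, the work surface at z = 0. Lengths are in m, angles in rad, forces in N, time in s.
With the tool pointing down it reaches from about 0.325 to 0.775 m from the base axis. Payload 5.5 kg.
Tool frame: the origin (TCP) lies midway between the tips of the shut fingers; the grasp point (between the pads) lies 19 mm behind it (grasp_offset is the distance from the TCP to the grasp point, in m); z points along the fingers, y is the line along which they close (so a half turn about z gives the same grasp; the last joint's range is limited). The gripper opens to 88 mm and grips with 3 to 60 N. Pads are 20 mm wide; open, the fingers measure 115 mm over their backs; the gripper's body (75 mm by 178 mm) begins 61 mm behind the grasp point.
Start: joints at [-1.305, 0.091, 1.231, -0, 1.82, -0.057], TCP at [0.19, -0.569, 0.223] pointing down, gripper open.
Joint ranges: [-2.87, 2.87], [-0.86, 2.18], [0.17, 2.46], [-1.51, 4.65], [0.06, 2.69], [-2.65, 2.65]. Speed limits (rad/s): [2.57, 2.57, 3.01, 3.14, 3.14, 3.14].

INTERFACE

Orientations are given as a unit quaternion [w, x, y, z].
In Python, from rig import * gives the robot as it stands. The module is installed in compiled form; this text tells all that it offers. Calls block until the motion is done:
- reach(position, orientation): joint-space move of the TCP to a pose.
- move_l(position, rotation=None, max_speed=0.15, max_force=None): straight line of the TCP; rotation=None keeps the orientation; max_speed is the mean speed in m/s. With max_force (N) it stops when the force on the tool has changed by that much, and returns True; else False.
- move_j(angles): joint-space move.
- grip(opening, grasp_force=None): opening from 0.0 (shut) to 1.0 (fully open); grasp_force is the grip in N (None keeps the last); returns when the fingers have stopped.
- sleep(seconds).
- solve_ik(position, orientation): joint angles nearest the present ones, or None.
- grab_frame(name): name is "side" or "top" or "wrist"; returns the picture (420x560x3 uint8, red, green, blue); there is no depth.
- camera_model(name): a dict with "intrinsics" (3x3 intrinsics, pixels), "xyz" and "rotation" of the camera in the world. Camera axes: x right, y down, z forward; pixel columns grow to the right and rows downward; lengths in m; the calibration is good to about 2 mm. A picture is of the moment at which its call begins: read the wrist's pose just before it. camera_model takes no time and is no camera call; for the wrist camera it gives the pose at the moment of the call.
A pose or a line that the arm cannot do raises MotionError and nothing moves.
- close_job(): hands the job in; it is judged then, once.
Trained networks look in the newest picture that a camera, given by its name, has taken for a name from the list of things; names that differ only in an ending like _2 or _b are one class to them, and where a whole thing is asked for, a point or a joint stands for the part that bears it (a point fixed in the world has none). Each returns a list of dicts, best first, with "score" (0 to 1); they miss things now and then, are a little off and sometimes report something else, mostly with a low value. They report only what shows in the picture. A call takes as long as a camera call.
- recognise(query, camera): "bbox" ([left, top, width, height] in pixels, round what is visible of it).
- cut_out(query, camera): "mask" (420x560 bool, what is visible of it) and "bbox" ([left, top, width, height] in pixels, round what is visible of it).
- tip_of(query, camera): "point" ([column, row] in pixels: a listed point, or the origin of a listed thing).
Readings, each from a call of its own:
- current_time(): time.
- current_qpos(): joint angles.
- current_qvel(): joint speeds.
- current_joint_torque(): joint torques, N m.
- current_tool_pos(): TCP position.
- current_ee_rot(): TCP orientation.
- current_contact_force(): force on the tool from outside, world axes, zero at the start.
- current_moment(): the same for the moment, N m.
- current_finger_gap(): opening from 0.0 (shut) to 1.0 (fully open).
- current_gripper_force(): force on a finger pad.
Only numpy, scipy, OpenCV 4.12 (cv2) and the standard library are available. Lean on these libraries where they do the work, as an engineer would, in place of code of your own. Each camera call takes 0.05 s, during which the arm holds its last target. There are 200 camera calls.

TASK

Start the crank bolt of the filing vise without crossing its thread: take the black upright handle and turn the crank backward (counterclockwise seen from above) until the bolt drops into the start of its thread, then turn it forward (clockwise) one full turn. Finish while still gripping the handle at rest there, so that the bolt stays held; do not let go, and leave the tools and parts lying around the vise where they are.

Things in the scene. Friction and masses are not known exactly. Their poses are not given: they have to be found in the camera images.
- vise: Filing vise screwed to the bench: grey base plate 150 x 120 x 14 mm, on its middle an upright dark steel boss (72 mm diameter, its top 62 mm above the bench) with the vertical bolt standing in it, and two low steel jaw plates (52 mm high) on its +x side. Origin: under the bolt's axis, at bench height; z up. It cannot move.
- axis (a point): Point on the bolt's vertical axis at the top of the boss, 62 mm above the bench.
- crank (a joint): Angle of crank and bolt together, rad, counted through whole turns: grows turned forward (clockwise from above), falls backward. The drop comes 0.8 to 4 rad backward of the start; a solid stop follows 0.7 rad beyond it. Turned forward without the drop first, the bolt jams. After the drop it turns forward 1.3 turns. Takes under 8 N at the handle; crank and handle keep their height.
- rise (a joint): Height of the bolt, m, positive up: a steel bolt (head 24 mm diameter, 8 mm high) sliding through the crank's hub; its head's underside stands 12 mm plus this value above the hub. Before the drop 0.003 to 0.008, climbing 8 mm per turn backward; at the drop it falls 8 mm at once, to about 0, by its weight and a light spring (5 N); then it sinks 8 mm per turn forward.
- knob: Crank handle: black upright cylinder, 22 mm diameter, 45 mm tall, spinning freely on its pin at the end of the flat crank arm (10 mm thick, 18 mm wide), 65 mm from the bolt's axis. Origin: centre of its lower end, on the arm, 89 mm above the bench; z up. Its own yaw means nothing. The bolt's head, 24 mm wide on the axis, reaches 114 to 120 mm above the bench before the drop.
- driver: Bystander: screwdriver 190 mm long lying on the bench, along its x axis, near the vise.
- wheel: Bystander: grinding wheel 116 mm diameter, 6 mm thick, lying flat; origin at the centre of its underside.
- oil: Bystander: white oil bottle 68 mm diameter, 150 mm tall, standing; origin at the centre of its underside.
- guidebar: Bystander: flat aluminium guide bar for a saw, about 300 x 58 x 5 mm, lying beyond the vise; long along its x axis; origin at the middle of its underside.

How it is judged:
On the way:
1. the bolt, turned backward, has dropped into the start of its thread (value of joint crank below 0.3 rad and value of joint rise below 0.003 m), for 0.1 s.
At the end, for the whole second after the job is handed in: After the drop the bolt stands one full turn forward of it (to within about 0.2 turn) and is sunk in its thread (at least 4.5 mm below where it dropped), the crank is at rest, and the fingers still grip the handle with more than 1.5 N (value of joint crank between 4.9 and 7.6 rad and value of joint rise below -0.0045 m and velocity of joint crank between -0.15 and 0.15 rad/s and contact force between the fingers and knob above 1.5 N); the arm keeps its last pose, push and grip.
It fails at once if a bystander (screwdriver, grinding wheel, bottle, guide bar) is moved more than 3 cm or the bottle is tipped (distance of any of driver, wheel, oil, guidebar from where it was at the start of the episode above 0.03 m or angle between oil's own z axis and vertical above 0.4 rad).
It also fails if it takes over 69 s, if anything falls off the work surface, if the arm or the gripper's body presses on something with over 40 N, if the wrist force passes 120 N, or if a joint passes its speed limit or range.

## Working session

There is one attempt and no reset: what is moved stays moved. The work goes in short steps, each a Python script; the robot and the scene stay as the last script left them, time stands still between calls to the robot, and variables do not carry over. Pictures are saved under pics/ and viewed, at most 10 in all, crops included, and the job is handed in when it is done.

```bash
mkdir -p pics
cat > h.py <<'E'
from rig import *
import numpy as np, cv2
def ray(cam,px):
    m=camera_model(cam);K=np.array(m["intrinsics"]);R=np.array(m["rotation"])
    if R.size==4:
        from scipy.spatial.transform import Rotation as Ro
        R=Ro.from_quat(np.roll(R.ravel(),-1)).as_matrix()
    return np.array(m["xyz"]),R@np.linalg.solve(K,[px[0],px[1],1.])
def onz(cam,px,z):
    o,d=ray(cam,px);return o+d*(z-o[2])/d[2]
E
python3 - <<'E'
from h import *
ims=[]
for c in ("top","side"):
    im=grab_frame(c);cv2.imwrite(f"pics/{c}0.png",im[:,:,::-1])
    print(c,camera_model(c))
    for q,z in (("knob",.089),("axis",.062),("vise",0),("oil",0),("wheel",0),("driver",0.01),("guidebar",0)):
        for r in tip_of(q,c)[:2]: print(q,np.round(r["point"],1),round(r["score"],2),np.round(onz(c,r["point"],z),4))
print(current_tool_pos(),current_ee_rot(),current_finger_gap(),current_time())
E
```

```text
top {'intrinsics': array([[450.32720301,   0.        , 276.13432686],
       [  0.        , 450.32720301, 205.79772374],
       [  0.        ,   0.        ,   1.        ]]), 'xyz': array([0.52334793, 0.07252621, 0.96829743]), 'rotation': array([-0.04301855,  0.71193083, -0.69936202,  0.04686843])}
knob [354.7 250.3] 0.44 [ 0.5513 -0.0857  0.089 ]
axis [325.5 227.6] 0.82 [ 0.5968 -0.0318  0.062 ]
vise [320.1 229.9] 0.91 [ 0.5966 -0.0273  0.    ]
oil [192.1 263.5] 0.82 [0.5201 0.2452 0.    ]
wheel [409.7 178.6] 0.77 [ 0.7126 -0.223   0.    ]
driver [246.5 251.3] 0.92 [0.5477 0.1294 0.01  ]
driver [411.5 177.6] 0.57 [ 0.7129 -0.2239  0.01  ]
guidebar [278.7 147.6] 0.75 [0.7766 0.0649 0.    ]
side {'intrinsics': array([[514.51346757,   0.        , 279.44584452],
       [  0.        , 514.51346757, 211.88869264],
       [  0.        ,   0.        ,   1.        ]]), 'xyz': array([0.12237879, 0.9260094 , 0.70107632]), 'rotation': array([ 0.12835527, -0.22443109,  0.84610411, -0.46611527])}
knob [338.8 190.3] 0.47 [ 0.5371 -0.0675  0.089 ]
axis [309.3 197.8] 0.82 [ 0.6028 -0.0428  0.062 ]
vise [307.4 224.8] 0.93 [ 0.594  -0.0185  0.    ]
vise [282.8 299.8] 0.24 [0.512  0.2479 0.    ]
oil [280.2 300.5] 0.75 [0.5155 0.2523 0.    ]
driver [309.6 221.3] 0.69 [ 0.5897 -0.0214  0.01  ]
driver [293.4 263.5] 0.61 [0.544  0.1449 0.01  ]
guidebar [227.8 219.2] 0.9 [0.7795 0.0565 0.    ]
[ 0.19032888 -0.56902001  0.22264924] [ 4.86721675e-06  9.87004157e-01  1.60694724e-01 -4.77180658e-06] 0.9997098565847914 0.8
```

Run:
```python
import cv2
a=cv2.imread("pics/top0.png")[110:330,160:460];b=cv2.imread("pics/side0.png")[110:330,190:490]
import numpy as np
cv2.imwrite("pics/a.png",cv2.resize(a,(795,583),interpolation=cv2.INTER_CUBIC));cv2.imwrite("pics/b.png",cv2.resize(b,(795,583),interpolation=cv2.INTER_CUBIC))
```

```text
(no output)
```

View pics/a.png

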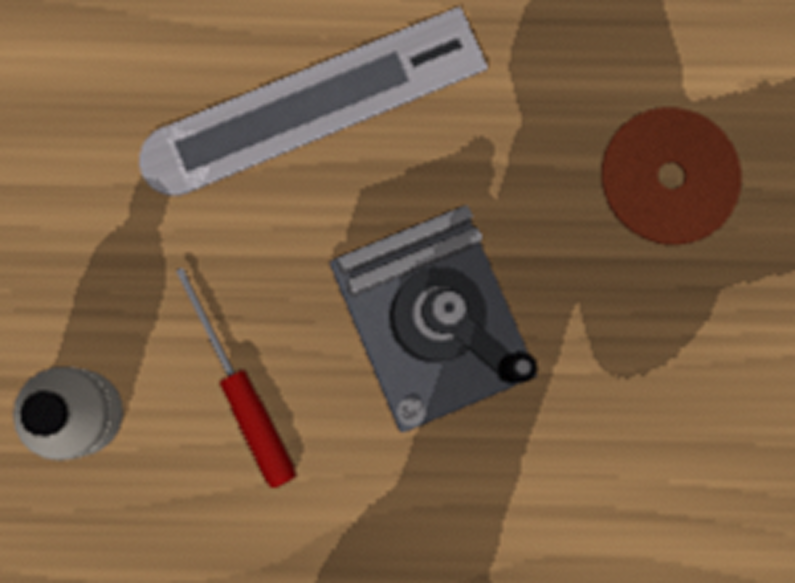

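View pics/b.png

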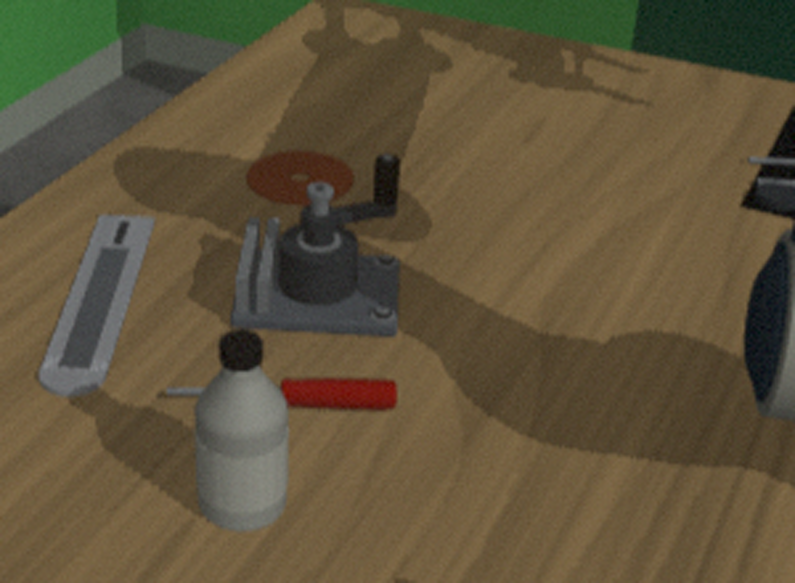

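The top crop shows the knob top at about full pixel (357,248.5), with the bolt head at about (329,226). The vise area is free of tall things: the bottle is at (185,265) and the driver lies to its left. In the side crop, the knob top is at about (336,169) and the bolt head at about (311,181).

```bash
cat >> h.py <<'E'
def tri(p1,p2):
    (o1,d1),(o2,d2)=ray("top",p1),ray("side",p2)
    A=np.c_[d1,-d2];t=np.linalg.lstsq(A,o2-o1,rcond=None)[0]
    a,b=o1+d1*t[0],o2+d2*t[1];return (a+b)/2,np.linalg.norm(a-b)
def quat(yaw): return [0,np.cos(yaw/2),np.sin(yaw/2),0]
E
python3 - <<'E'
from h import *
s=300/795.;f=lambda x,y,a,b:(a+x*s,b+y*s)
k1=f(522,367,160,110);h1=f(449,307,160,110);k2=f(387,159,190,110);h2=f(320,187,190,110)
print(onz("top",k1,.134),onz("side",k2,.134),tri(k1,k2));print(onz("top",h1,.117),onz("side",h2,.117),tri(h1,h2))
p=onz("top",k1,.134)
for y in np.arange(-3,3.2,.5):
    q=solve_ik([p[0],p[1],.24],quat(y));print(round(y,2),None if q is None else np.round(q,2))
E
```

```text
[ 0.55330408 -0.08182498  0.134     ] [ 0.55250419 -0.07987203  0.134     ] (array([ 0.55338384, -0.08203119,  0.13279388]), np.float64(8.031489972242868e-05))
[ 0.59577526 -0.03290297  0.117     ] [ 0.59492764 -0.03212136  0.117     ] (array([ 0.59563542, -0.03307269,  0.11636888]), np.float64(0.00042809130947272383))
-3.0 [-0.21 -0.01  1.31 -0.    1.85 -1.92]
-2.5 [-0.21 -0.01  1.31 -0.    1.85 -2.42]
-2.0 None
-1.5 None
-1.0 [-0.21 -0.01  1.31 -0.    1.85  2.36]
-0.5 [-0.21 -0.01  1.31 -0.    1.85  1.86]
0.0 [-0.21 -0.01  1.31 -0.    1.85  1.36]
0.5 [-0.21 -0.01  1.31 -0.    1.85  0.86]
1.0 [-0.21 -0.01  1.31 -0.    1.85  0.36]
1.5 [-0.21 -0.01  1.31 -0.    1.85 -0.14]
2.0 [-0.21 -0.01  1.31 -0.    1.85 -0.64]
2.5 [-0.21 -0.01  1.31 -0.    1.85 -1.14]
3.0 [-0.21 -0.01  1.31 -0.    1.85 -1.64]
```

Run:
```python
from h import *
reach([.553,-.0812,.24],quat(1.4)); grip(.7)
im=grab_frame("wrist");cv2.imwrite("pics/w1.png",im[:,:,::-1])
for q,z in (("knob",.089),("axis",.062)):
    for r in tip_of(q,"wrist")[:2]: print(q,np.round(r["point"],1),round(r["score"],2),np.round(onz("wrist",r["point"],z),4))
print(current_time(),camera_model("wrist"))
```

```text
knob [281.8 194.7] 0.65 [ 0.5526 -0.0841  0.089 ]
axis [317.8 125.6] 0.84 [ 0.5947 -0.0327  0.062 ]
3.7333 {'intrinsics': array([[364.90330714,   0.        , 281.99492045],
       [  0.        , 364.90330714, 207.45414108],
       [  0.        ,   0.        ,   1.        ]]), 'xyz': array([ 0.56709337, -0.00257513,  0.40125953]), 'rotation': array([ 0.14598851,  0.98560757, -0.08425598, -0.01288395])}
```

View pics/w1.png

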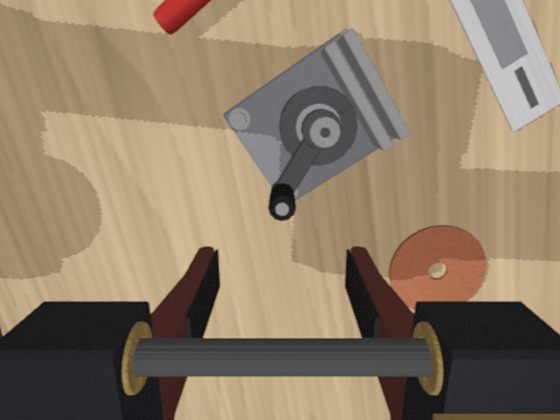

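The wrist view shows the knob top at (282,208), centred between the open fingers, with the bolt head at (324,131). Next: descend and grip.

Run:
```python
from h import *
p=onz("wrist",(282.5,208),.134);print(p)
x,y=(p[0]+.553)/2,(p[1]-.0812)/2
print(move_l([x,y,.096],max_speed=.1,max_force=8))
grip(0,30)
print(current_finger_gap()*.088,current_gripper_force(),current_tool_pos(),current_contact_force(),current_time())
im=grab_frame("side");cv2.imwrite("pics/s1.png",im[:,:,::-1])
```

```text
[ 0.55343813 -0.08282748  0.134     ]
False
0.021985256342181098 30.0000062584877 [ 0.55326753 -0.08215842  0.09601698] [ 0.49165481 -1.30561255  0.28580483] 6.025
```

```bash
cat >> h.py <<'E'
C=np.array([.5953,-.0328]);R=.065;A0=np.arctan2(-.0494,-.0420)
def turn(n,da,lim=20,speed=.08,save=None):
    p=current_tool_pos()[:2]-C;a=np.arctan2(p[1],p[0])
    for i in range(n):
        a+=da;u=np.array([np.cos(a),np.sin(a)])
        hit=move_l([*(C+R*u),.096],max_speed=speed,max_force=lim)
        f=np.array(current_contact_force())[:2];p=np.array(current_tool_pos()[:2])-C
        t=np.array([-u[1],u[0]])
        print(f"{i} a={np.arctan2(p[1],p[0]):.3f} r={np.hypot(*p)*1e3:.2f} frad={f@u:.1f} ftan={f@t:.1f} gap={current_finger_gap()*88:.1f} t={current_time():.2f}",hit)
        if save:
            for c in ("side","wrist"): cv2.imwrite(f"pics/{save}_{c}_{i}.png",grab_frame(c)[:,:,::-1])
        if hit: return True
E
python3 - <<'E'
from h import *
print(A0);turn(5,.2,save="b1")
E
```

```text
-2.2754078998497347
0 a=-2.071 r=64.72 frad=-1.3 ftan=0.8 gap=21.6 t=6.39 False
1 a=-1.874 r=64.63 frad=-2.4 ftan=1.4 gap=21.4 t=6.80 False
2 a=-1.675 r=64.56 frad=-4.4 ftan=0.8 gap=21.6 t=7.21 False
3 a=-1.476 r=64.48 frad=-5.5 ftan=0.9 gap=21.6 t=7.62 False
4 a=-1.279 r=64.42 frad=-4.0 ftan=1.2 gap=21.3 t=8.03 False
```

```bash
sed -i 's/^C=.*R=.065/C=np.array([.5953,-.0326]);R=.0648/' h.py
python3 - <<'E'
from h import *
grip(0,45)
turn(19,.2,lim=12,save="b2")
import glob
ims=[]
for i in range(24):
    n=f"pics/b1_side_{i}.png" if i<5 else f"pics/b2_side_{i-5}.png"
    im=cv2.imread(n)
    if im is None: break
    ims.append(cv2.resize(im[160:215,285:335],None,fx=2.6,fy=2.6,interpolation=cv2.INTER_CUBIC))
while len(ims)<24: ims.append(ims[0]*0)
cv2.imwrite("pics/m.png",np.vstack([np.hstack(ims[r*6:r*6+6]) for r in range(4)]))
E
```

```text
0 a=-1.088 r=64.54 frad=-4.6 ftan=-0.8 gap=21.6 t=8.65 False
1 a=-0.886 r=64.52 frad=-5.8 ftan=-0.2 gap=21.7 t=9.06 False
2 a=-0.690 r=64.49 frad=-5.9 ftan=0.6 gap=21.0 t=9.47 False
3 a=-0.492 r=64.51 frad=-5.1 ftan=1.0 gap=21.5 t=9.88 False
4 a=-0.290 r=64.54 frad=-3.8 ftan=1.1 gap=21.5 t=10.28 False
5 a=-0.088 r=64.60 frad=-5.3 ftan=0.3 gap=21.5 t=10.69 False
6 a=0.127 r=64.70 frad=-4.5 ftan=1.8 gap=21.5 t=11.10 False
7 a=0.331 r=64.79 frad=-4.1 ftan=1.0 gap=21.6 t=11.51 False
8 a=0.531 r=64.91 frad=-4.4 ftan=1.3 gap=21.4 t=11.92 False
9 a=0.728 r=65.00 frad=-3.4 ftan=0.3 gap=21.5 t=12.32 False
10 a=0.923 r=65.08 frad=-0.2 ftan=0.9 gap=21.8 t=12.73 False
11 a=1.120 r=65.13 frad=1.1 ftan=0.7 gap=21.3 t=13.14 False
12 a=1.171 r=65.21 frad=1.7 ftan=-9.9 gap=21.5 t=13.45 True[ WARN:0@8.892] global loadsave.cpp:275 findDecoder imread_('pics/b2_side_13.png'): can't open/read file: check file path/integrity
```

View pics/m.png

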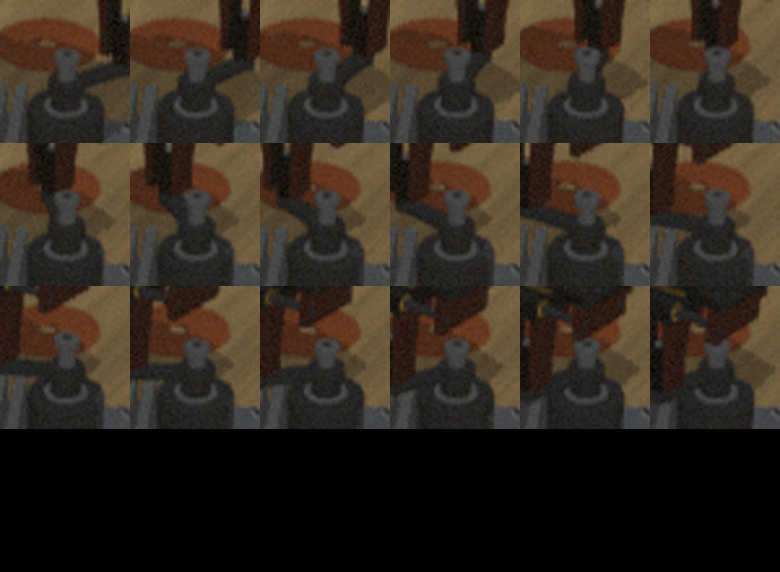

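The montage shows the bolt head clear in every frame. It seems lower in the last frames, so I'll measure it by template matching.

Run:
```python
import cv2,numpy as np
U=lambda n:cv2.resize(cv2.imread(n,0)[160:215,285:335],None,fx=5,fy=5,interpolation=cv2.INTER_CUBIC)
L=[f"pics/b1_side_{i}.png" for i in range(5)]+[f"pics/b2_side_{i}.png" for i in range(13)]
T=U(L[11])[85:145,95:160]
for i,n in enumerate(L):
    r=cv2.minMaxLoc(cv2.matchTemplate(U(n),T,cv2.TM_CCOEFF_NORMED));print(i,r[3][0]/5,r[3][1]/5,round(r[1],2))
```

```text
0 18.8 17.6 0.68
1 18.8 17.8 0.64
2 18.8 18.2 0.64
3 37.0 36.0 0.59
4 37.0 35.8 0.62
5 19.0 18.0 0.72
6 34.4 8.8 0.67
7 19.0 17.4 0.77
8 19.0 17.2 0.86
9 19.0 17.0 0.9
10 19.0 17.0 0.91
11 19.0 17.0 1.0
12 19.0 17.0 0.93
13 34.6 9.0 0.7
14 34.6 9.0 0.69
15 36.6 35.0 0.66
16 29.0 23.8 0.66
17 29.0 24.2 0.67
```

Run:
```python
import cv2,numpy as np
U=lambda n:cv2.resize(cv2.imread(n,0)[160:215,285:335],None,fx=5,fy=5,interpolation=cv2.INTER_CUBIC)
L=[f"pics/b1_side_{i}.png" for i in range(5)]+[f"pics/b2_side_{i}.png" for i in range(13)]
T=U(L[11])[85:145,100:155]
for i in range(7,18):
    I=U(L[i])[55:185,92:163]
    r=cv2.minMaxLoc(cv2.matchTemplate(I,T,cv2.TM_CCOEFF_NORMED));print(i,r[3][0]/5,(r[3][1]+55)/5,round(r[1],2))
```

```text
7 1.6 17.4 0.82
8 1.6 17.2 0.89
9 1.6 17.0 0.92
10 1.6 17.0 0.92
11 1.6 17.0 1.0
12 1.6 16.8 0.93
13 1.2 19.8 0.71
14 1.2 19.8 0.74
15 1.2 19.6 0.72
16 1.4 20.0 0.66
17 1.2 20.4 0.51
```

The head rose slowly to row 16.8, then fell about 3 px (roughly 8 mm) near a≈0.45. That fits the stop found at 1.17. So now 6.98 rad forward.

Run:
```python
from h import *
turn(35,-.1995,lim=22)
sleep(.5)
print(current_gripper_force(),current_contact_force(),current_qvel(),current_time())
cv2.imwrite("pics/e.png",grab_frame("side")[:,:,::-1])
cv2.imwrite("pics/e2.png",cv2.resize(cv2.imread("pics/e.png")[140:230,260:360],(800,600)))
```

```text
0 a=0.963 r=65.03 frad=1.6 ftan=-1.0 gap=21.4 t=13.88 False
1 a=0.764 r=64.88 frad=2.8 ftan=-1.3 gap=21.6 t=14.19 False
2 a=0.558 r=64.76 frad=3.0 ftan=-0.1 gap=21.4 t=14.50 False
3 a=0.355 r=64.67 frad=1.4 ftan=-1.6 gap=21.2 t=14.81 False
4 a=0.156 r=64.58 frad=-1.1 ftan=-0.1 gap=21.4 t=15.12 False
5 a=-0.042 r=64.52 frad=-2.1 ftan=-1.1 gap=21.4 t=15.43 False
6 a=-0.245 r=64.46 frad=-3.0 ftan=-0.8 gap=21.3 t=15.73 False
7 a=-0.454 r=64.43 frad=-3.7 ftan=-1.8 gap=21.2 t=16.04 False
8 a=-0.654 r=64.45 frad=-5.8 ftan=-1.2 gap=21.2 t=16.35 False
9 a=-0.851 r=64.45 frad=-6.1 ftan=-0.4 gap=21.3 t=16.66 False
10 a=-1.049 r=64.47 frad=-5.6 ftan=-0.7 gap=21.3 t=16.97 False
11 a=-1.244 r=64.55 frad=-5.4 ftan=-0.2 gap=21.0 t=17.27 False
12 a=-1.441 r=64.64 frad=-6.1 ftan=-0.5 gap=21.6 t=17.58 False
13 a=-1.635 r=64.70 frad=-6.2 ftan=-0.9 gap=21.3 t=17.89 False
14 a=-1.830 r=64.82 frad=-6.3 ftan=-0.6 gap=21.3 t=18.20 False
15 a=-2.027 r=64.94 frad=-5.0 ftan=-0.5 gap=21.4 t=18.51 False
16 a=-2.221 r=65.06 frad=-5.3 ftan=-0.6 gap=21.6 t=18.82 False
17 a=-2.419 r=65.15 frad=-3.0 ftan=-1.5 gap=21.6
[... 514 characters left out ...]
62 r=65.56 frad=5.0 ftan=-0.9 gap=21.2 t=21.90 False
27 a=1.866 r=65.50 frad=4.8 ftan=-0.5 gap=21.3 t=22.21 False
28 a=1.665 r=65.39 frad=5.5 ftan=-1.0 gap=21.5 t=22.52 False
29 a=1.461 r=65.29 frad=5.2 ftan=-1.3 gap=21.4 t=22.82 False
30 a=1.259 r=65.19 frad=5.3 ftan=-0.3 gap=21.6 t=23.13 False
31 a=1.054 r=65.04 frad=4.6 ftan=-1.4 gap=21.6 t=23.44 False
32 a=0.849 r=64.92 frad=5.1 ftan=-1.2 gap=21.6 t=23.75 False
33 a=0.653 r=64.80 frad=4.0 ftan=-1.2 gap=21.3 t=24.06 False
34 a=0.458 r=64.69 frad=3.3 ftan=-0.4 gap=21.4 t=24.37 False
45.00061511993408 [2.04035083 0.07612222 3.89840647] [-1.61066498e-03  1.87966527e-03 -4.00933032e-04  2.69646165e-03
 -1.54952020e-05 -1.54140923e-03] 24.8667
```

View pics/e2.png

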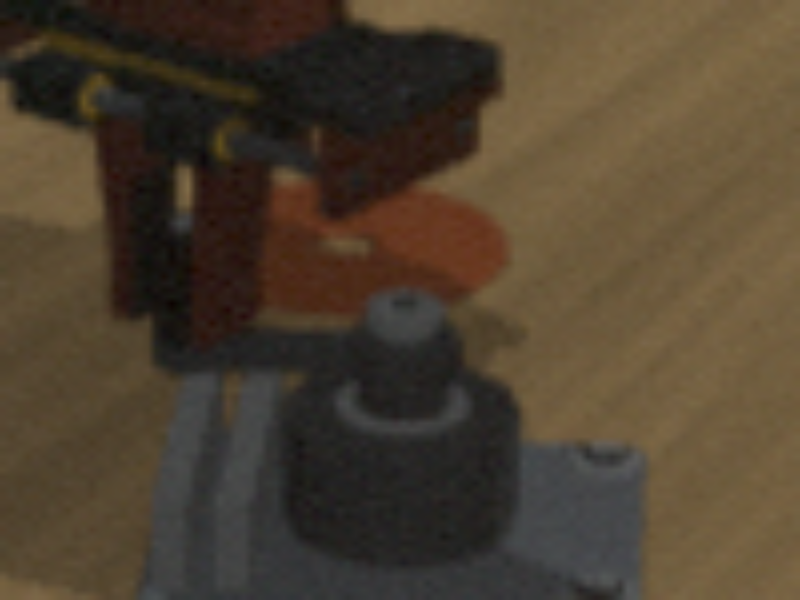

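The bolt head, at about crop (405,310), now sits almost on the hub. The fingers hold the knob at left with 45 N, and everything is at rest.

```bash
python3 -c "
from rig import *
print(close_job())"
```

```text
the job is handed in; nothing more can be done
None
```

I turned the crank backward until the bolt dropped (seen on camera), then one full turn forward until the head sat almost on the hub; I handed the job in at about 25 s with the handle still gripped at 45 N and at rest, though `close_job()` returned no verdict.

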